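# Headroom check of a tin stack

## Robot

A 6-joint arm with a two-finger parallel gripper is mounted at the origin on the work surface. World frame = base frame: x ahead of the robot, y to its left, z up, the work surface at z = 0. Lengths are in m, angles in rad, forces in N, time in s.
With the tool pointing down it reaches from about 0.325 to 0.75 m from the base axis. Payload 7.6 kg.
Tool frame: the origin (TCP) lies at the very end of the fingers, on their centre line; the grasp point (between the pads) lies 19 mm behind it (ctrl.tcp_to_grasp is the distance from the TCP to the grasp point, in m); z points along the fingers, y is the line along which they close (so a half turn about z gives the same grasp; the last joint's range is limited). The gripper opens to 85 mm and grips with 20 to 120 N. Pads are 22 mm wide; open, the fingers measure 114 mm over their backs; the gripper's body (76 mm by 85 mm) begins 54 mm behind the grasp point. The pads swing forward as they close: fully open they stand 13 mm farther back than shut.
Start: joints at [-1.386, 0.052, 1.401, -0, 1.689, -0.07], TCP at [0.132, -0.508, 0.196] pointing down, gripper open.
Joint ranges: [-2.9, 2.9], [-0.91, 2.17], [0.12, 2.37], [-1.06, 4.2], [0.26, 2.73], [-2.93, 2.93]. Speed limits (rad/s): [2.57, 2.57, 3.01, 3.14, 3.14, 3.14].

## Interface

Orientations are given as a 3x3 rotation matrix whose columns are the frame's x, y, z axes.
In Python, from station import ctrl, optics, workorder gives the robot as it stands.
- The arm moves only by the tool arm_command, never from a script. Its argument "increments" is a list of rows, each a list of 4 numbers: the shift along the tool's x, y, z in units of 25 mm (1.0 is 25 mm), then the turn about the tool's z in units of 5 degrees (1.0 is 5 degrees). A call has 1 to 5 rows; each row is the pose to reach, as a shift and turn from the pose commanded when the call began, along the tool's axes at that moment; what a row does not reach only later rows make up. A row lasts 1/12 s, in which the tool goes at most 41.7 mm and 7.16 degrees, less where a joint would pass 70% of its speed; a pose out of reach is approached as far as the arm can. A call with a gripper value outside its range is refused whole. "fingers" is the gripper command: -1 is shut, 1 is fully open, values between are in proportion, set as the call begins (left out, the last holds). The fingers move at their own pace and stop on an object; "newtons" is the grip in N (left out, the last holds). Time passes only in rows, so rows that repeat a pose let the fingers close. It gives the time, the measured TCP pose, the force, the opening and the grip force at its end, in the units of the state.
- ctrl.observe(): the state, without advancing time (a new reading comes with each control period).
- optics.get_image(name): name is "side" or "top"; returns the picture (384x512x3 uint8, red, green, blue); there is no depth.
- optics.camera_info(name): a dict with "fx", "fy", "cx", "cy" (pixels), "extrinsics" (4x4, takes a point from camera to world coordinates). Camera axes: x right, y up, looking along -z (the intrinsics and any distortion apply to the point x, -y, -z); pixel columns grow to the right and rows downward; lengths in m; the calibration is good to about 2 mm. A picture is of the moment at which its call begins. camera_info takes no time and is no camera call.
- workorder.sign_off(): hands the job in; it is judged then, once.
The state is a dict: "time": time; "joint_positions": joint angles; "qvel": joint speeds; "joint_efforts": joint torques, N m; "ee_pos": TCP position; "tcp_rot": TCP orientation; "force": force on the tool from outside, world axes, zero at the start; "ft_torque": the same for the moment, N m; "gripper_width": finger opening in m; "gripper_force": force on a finger pad.
Only numpy, scipy, OpenCV 4.12 (cv2) and the standard library are available. Lean on these libraries where they do the work, as an engineer would, in place of code of your own. Each camera call takes 0.05 s, during which the arm holds its last target. There are 200 camera calls.

## Task

Set the lone full-height tin squarely and gently on top of the two-tin stack beside the height gauge. Then pull the gauge's sprung handle straight up until its pointer is level with the clip on the post, which marks the headroom of the shelf, and hold it there for a good second so that the stack can be compared with it. Finally ease the handle all the way back down without letting it snap, and leave the stack standing square and the other things where they are.

Things in the scene. Friction and masses are not known exactly. Their poses are not given: they have to be found in the camera images.
- tin_a: Bottom tin of the stack, standing on the counter on the -y side of the gauge (gauge frame). Closed rectangular tin, bare steel with a darker lid rim, 64 mm along its own x, 90 mm along its own y, 60 mm high, about 0.4 kg. Origin: centre of the underside; z up.
- tin_b: Second tin of the stack, same as tin_a, resting flat on it (its top is 120 mm above the counter). Origin: centre of the underside; x is the 64 mm side.
- tin_c: The lone full-height tin that is to be stacked, same size and look as tin_a (64 x 90 x 60 mm), about 0.25 to 0.5 kg, standing on the counter away from the stack on the left or the right. Origin: centre of the underside; x is the 64 mm side, across which it can be gripped from above.
- gauge: Height gauge fixed to the counter: dark base plate 110 mm (x) by 200 mm (y, from y = -70 to +130 mm) by 10 mm, a grey case 50 x 56 mm, top at 100 mm, centred on the origin, and a graduated 12 mm square upright post at y = +98 mm, top at 260 mm. Origin: on the counter under the case's centre; z up. The stack stands about 145 mm from the origin on the -y side.
- pull_grip (a point): Grip point of the gauge's handle: a black block 22 mm along the gauge's x, 40 mm along the gauge's y, 38 mm high, carried on top of a steel blade that slides straight up out of the case. The point is the block's centre line, 15 mm below its top and 23 mm above its bottom (130 mm above the counter when home). Pinch it from above across the gauge's x; axes parallel to the gauge's.
- pointer (a point): Tip of the pointer, a flat steel finger 4 mm thick that sticks out of the handle 78 mm to the gauge's +y, towards the post, and rises with the handle. The point is at mid thickness, 125 mm above the counter when home.
- mark (a point): Mark: the tip of the 4 mm thick steel fin, at mid thickness, of the clip (24 x 24 x 14 mm metal sleeve) fixed on the post. The fin points to the pointer (2 mm of side gap when level). It is 195 to 235 mm above the counter.
- pull (a joint): Travel of the handle in m: 0 fully home (down), grows upward to 0.135. The spring and the handle's weight pull it down with about 4.4 N at home, growing by 40 N per m (about 9 N at 0.11 m); it does not stay up by itself snaps down if let go, and resists motion by 8 N per m/s.
- low_tin: Bystander: a low closed tin of the same look, 64 x 90 mm but only 34 mm high, standing alone on the other side. Not to be used. Origin: centre of the underside.
- jar: Bystander: closed glass jar, 58 mm wide, 70 mm high. Origin: centre of the underside.
- bottle: Bystander: clear bottle, 64 mm wide, 170 mm high. Origin: centre of the underside.
- canister_lid: Bystander: square white lid 120 x 120 x 14 mm with a bow handle, 39 mm high in all. Origin: centre of the underside.
- bowl: Bystander: white bowl, 110 mm wide, 45 mm high. Origin: centre of the underside.
- spoon: Bystander: spoon with a wooden handle and a metal head, 160 mm long, lying flat. Origin: near its middle, on the counter.
Not all that is in view belongs to the job. What is shaped like the tin_a but red or yellow is not meant.

How it is judged:
By the outcome, as a careful person would: the job done as asked, in the order asked, and still so for the second after the job is handed in, with the robot touching nothing.
It also fails if it takes over 58 s, if anything falls off the work surface, if the arm or the gripper's body presses on something with over 40 N, if the wrist force passes 120 N, or if a joint passes its speed limit or range.

## Working session

There is one attempt and no reset: what is moved stays moved. The work goes in short steps, Python scripts to look and compute and a tool call to move; the robot and the scene stay as the last step left them, time stands still between calls to the robot, and variables do not carry over. Pictures are saved under pics/ and viewed, at most 10 in all, crops included, and the job is handed in when it is done.

Besides the shell and the picture viewer there is one more tool, called in YAML: its name, and indented under it one key for each argument. arm_command: Moves the arm, as the interface text tells. Its arguments: {"type":"object","properties":{"increments":{"type":"array"},"fingers":{"type":"number"},"newtons":{"type":"number"}},"required":["increments"]}

```bash
mkdir -p pics; ls
python3 - <<'E'
from station import ctrl, optics
import cv2
for n in("side","top"):
    cv2.imwrite(f"pics/{n}0.png",cv2.resize(optics.get_image(n)[:,:,::-1],(800,600),interpolation=cv2.INTER_CUBIC))
    i=optics.camera_info(n);print(n,i)
s=ctrl.observe();print(s['time'],s['ee_pos'],s['tcp_rot'],s['gripper_width'],ctrl.tcp_to_grasp)
E
```

```text
pics
side {'fx': 414.5632316011009, 'fy': 414.5632316011009, 'cx': 257.7488651054586, 'cy': 191.89751794774514, 'extrinsics': array([[-0.96066267,  0.19154293, -0.20109335,  0.35669617],
       [-0.27769409, -0.67199669,  0.68651762,  0.67765901],
       [-0.00363646,  0.71535429,  0.69875247,  0.8441224 ],
       [ 0.        ,  0.        ,  0.        ,  1.        ]])}
top {'fx': 382.4893219342437, 'fy': 382.4893219342437, 'cx': 252.7409056948926, 'cy': 200.39660089294108, 'extrinsics': array([[ 0.02311793,  0.99184617, -0.1253265 ,  0.44054495],
       [-0.99962568,  0.02109851, -0.01741691, -0.00119097],
       [-0.0146307 ,  0.12568223,  0.99196266,  1.07661372],
       [ 0.        ,  0.        ,  0.        ,  1.        ]])}
0.1 [ 0.13229022 -0.50773284  0.19546079] [[ 9.67719533e-01  2.52029463e-01 -2.34128508e-04]
 [ 2.52029540e-01 -9.67718528e-01  1.40040818e-03]
 [ 1.26373626e-04 -1.41420965e-03 -9.99998992e-01]] 0.08555050590343286 0.0187
```

View pics/side0.png

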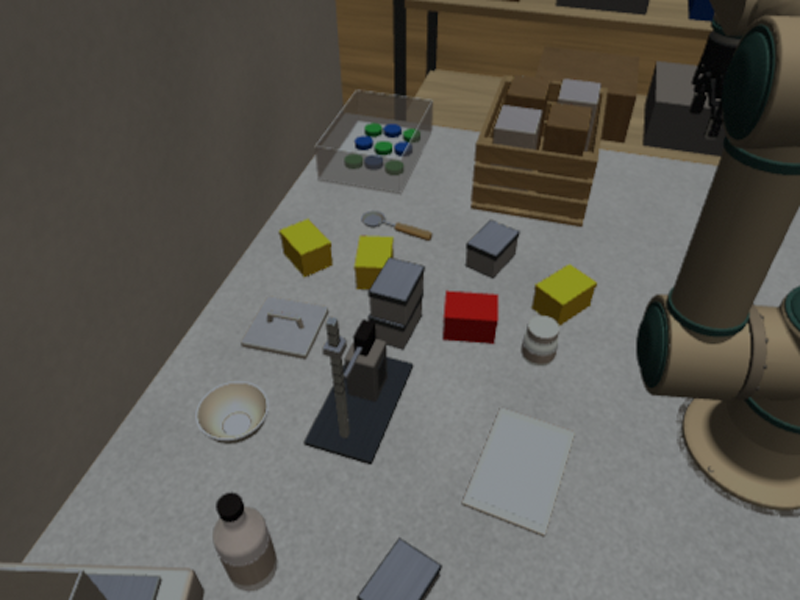

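View pics/top0.png

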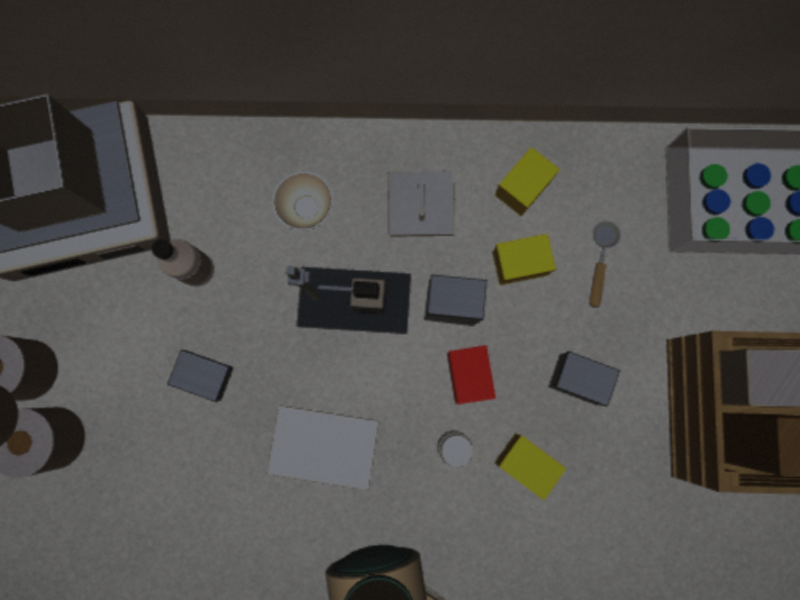

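Side view: stack at (397,300), the gauge case at (365,360), the post at (338,380) and the clip at (335,345). Top view: stack at (457,298), handle at (367,289).

Candidates for the lone tin: grey tin at top (588,378) / side (492,248), and grey tin at top (200,375) / side (400,575). The red (472,374) and yellow (528,180), (525,257), (532,467) ones are excluded by colour. The right-hand grey one looks full height, so I'll check it in a close crop.

```bash
cat > h.py <<'E'
from station import ctrl, optics
import numpy as np, cv2
def crop(n,u0,v0,w,h,W,H,img=None):
    im=optics.get_image(n) if img is None else img
    return cv2.resize(im[v0:v0+h,u0:u0+w,::-1],(W,H),interpolation=cv2.INTER_CUBIC)
def ray(n,u,v):
    i=optics.camera_info(n);E=np.array(i['extrinsics'])
    return E[:3,3],E[:3,:3]@np.array([(u-i['cx'])/i['fx'],-(v-i['cy'])/i['fy'],-1])
def at(n,u,v,z):
    o,d=ray(n,u,v);return o+d*(z-o[2])/d[2]
def proj(n,p):
    i=optics.camera_info(n);E=np.array(i['extrinsics']);c=E[:3,:3].T@(np.asarray(p)-E[:3,3])
    return np.array([i['cx']+i['fx']*c[0]/-c[2],i['cy']-i['fy']*c[1]/-c[2]])
E
python3 - <<'E'
from h import *
t=optics.get_image("top");s=optics.get_image("side")
a=crop("",340,215,64,48,400,300,t);b=crop("",100,215,64,48,400,300,t)
c=crop("",290,135,64,48,400,300,s);d=crop("",224,336,64,48,400,300,s)
cv2.imwrite("pics/c1.png",np.vstack([np.hstack([a,b]),np.hstack([c,d])]))
a=crop("",256,164,64,48,400,300,t);b=crop("",180,164,88,66,400,300,t)
c=crop("",220,160,64,48,400,300,s);d=crop("",196,200,72,54,400,300,s)
cv2.imwrite("pics/c2.png",np.vstack([np.hstack([a,b]),np.hstack([c,d])]))
E
```

```text
(no output)
```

View pics/c1.png

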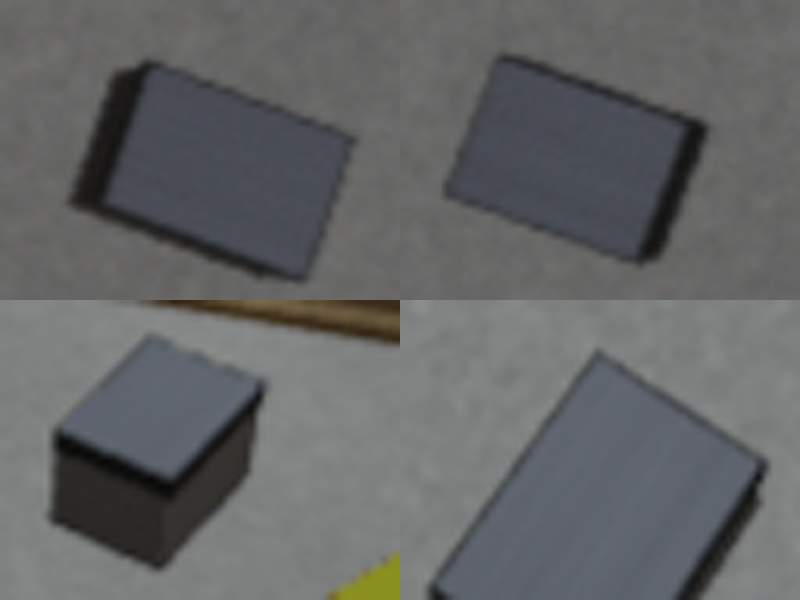

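View pics/c2.png

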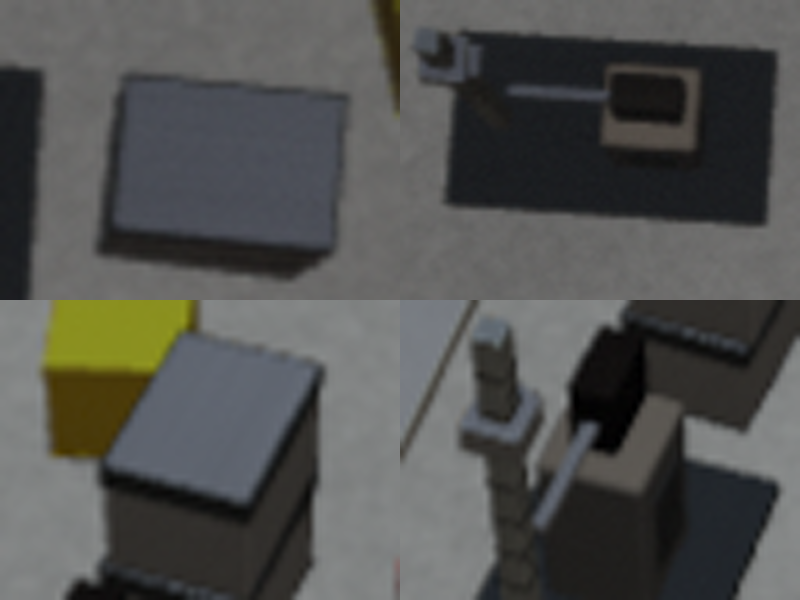

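The crops show the right-hand tin (lid corners at crop px (150,65), (355,137), (303,278), (103,205)) with tall sides, so it is tin_c. The left one has thin sides, so it is low_tin. The second picture shows the stack's top, the gauge base, the handle and the clip with its fin.

Run:
```python
from h import *
np.set_printoptions(precision=4,suppress=True)
def px(l,s,ox,oy,dx=0,dy=0): return [((x-dx+.5)/s-.5+ox,(y-dy+.5)/s-.5+oy) for x,y in l]
def show(name,n,P,z):
    W=np.array([at(n,u,v,z)[:2] for u,v in P]);r=cv2.minAreaRect(W.astype(np.float32))
    e=np.roll(W,-1,0)-W
    print(name,n,'c',W.mean(0),'len',np.linalg.norm(e,axis=1),'ang',np.degrees(np.arctan2(e[:,1],e[:,0])))
show('c','top',px([(150,65),(355,137),(303,278),(103,205)],6.25,340,215),.06)
show('c','side',px([(150,35),(263,82),(170,188),(57,132)],6.25,290,135),.06)
show('low34','top',px([(500,58),(690,122),(640,262),(447,193)],6.25,100,215,400),.034)
show('stack','top',px([(125,75),(347,95),(332,248),(112,230)],6.25,256,164),.12)
show('stack','side',px([(182,33),(322,70),(250,203),(103,165)],6.25,220,160),.12)
show('base','top',px([(460,32),(777,50),(766,223),(447,205)],400/88,180,164,400),.01)
show('handle','top',px([(611,74),(686,77),(684,121),(609,118)],400/88,180,164,400),.145)
show('case','top',px([(605,66),(700,68),(697,152),(602,148)],400/88,180,164,400),.100)
s=400/72
for nm,q in dict(clipfinR=(541,395),clipfinR2=(541,410),cliptopc=(500,420),clipL=(462,440)).items():
    print(nm,px([q],s,196,200,400,300))
print(px([(478,56)],400/88,180,164,400))
```

```text
c top c [ 0.4658 -0.3101] len [0.0902 0.0636 0.0877 0.0628] ang [-108.3773  158.7717   71.1088  -19.019 ]
c side c [ 0.4642 -0.3054] len [0.0636 0.095  0.0643 0.0913] ang [ 159.7777   72.1     -23.5395 -108.1869]
low34 top c [0.4564 0.3583] len [0.0892 0.0636 0.0906 0.0623] ang [-106.9922  163.3416   72.1729  -17.9355]
stack top c [ 0.5914 -0.0834] len [0.0903 0.0629 0.0887 0.0637] ang [-94.0749 174.7346  86.4987  -3.8168]
stack side c [ 0.5888 -0.0801] len [0.0642 0.0858 0.0636 0.0876] ang [173.9801  85.2098  -4.3809 -94.4485]
base top c [0.5989 0.0927] len [0.1987 0.1085 0.1975 0.109 ] ang [-92.1442 177.5625  88.0029  -1.781 ]
handle top c [0.5955 0.0622] len [0.0409 0.0242 0.0408 0.0242] ang [-91.1483 178.9503  88.8809  -0.7401]
case top c [0.5967 0.0631] len [0.0543 0.0484 0.054  0.0473] ang [-90.0543 179.4435  88.7796  -0.2132]
clipfinR [(220.97, 216.69)]
clipfinR2 [(220.97, 219.39)]
cliptopc [(213.59, 221.19)]
clipL [(206.75, 224.79)]
[(196.77, 175.93)]
```

tin_c is at about (0.465, -0.309), yaw -19°. The stack is at (0.590, -0.082), yaw -4.3°, and the gauge at (0.597, 0.063), yaw -2°. The sizes match and the stack-to-gauge distance comes out at 145 mm. I'll move over tin_c and swing clear of the crate on the way.

arm_command:
  increments:
    - [1.3,-1.3,-0.4,-1.4]
    - [2.4,-2.4,-0.8,-2.8]
    - [3.5,-3.5,-1.2,-4.2]
    - [4.6,-4.6,-1.6,-5.6]
    - [5.7,-5.7,-2.0,-7.0]
  fingers: 1
  newtons: 40

```text
time: 0.62
ee_pos: [0.2347, -0.3324, 0.2465]
tcp_rot: [[0.644, 0.765, 0.0], [0.765, -0.644, 0.0], [0.0, 0.0, -1.0]]
force: [0.8, -0.0, 0.0]
gripper_width: 0.0854
gripper_force: 0.0
```

```bash
cat >> h.py <<'E'
def go(x,y,z,yaw):
    """increment from present pose to TCP x,y,z with tool y axis at yaw deg (mod 180)"""
    s=ctrl.observe();R=np.array(s['tcp_rot']);p=np.array(s['ee_pos'])
    d=R.T@(np.array([x,y,z])-p)/.025
    a=np.degrees(np.arctan2(R[1,1],R[0,1]));t=-((yaw-a+90)%180-90)/5
    print('t',s['time'],'p',p.round(4),'yaw',a.round(2),'F',np.round(s['force'],2),'w',round(s['gripper_width'],4),'g',np.round(s['gripper_force'],1));print('q',np.round(s['joint_positions'],2));print('inc',d.round(2),round(t,2))
E
python3 -c "
from h import *
go(.465,-.308,.12,-19.3)"
```

```text
t 0.6167 p [ 0.2347 -0.3324  0.2465] yaw -40.09 F [ 0.81 -0.04  0.05] w 0.0854 g 0.0
q [-1.05 -0.29  1.62  0.    1.82 -0.35]
inc [6.68 6.42 5.06] -4.16
```

arm_command:
  increments:
    - [1.0,1.0,0.6,-0.8]
    - [2.0,2.0,1.4,-1.7]
    - [3.1,3.1,2.3,-2.5]
    - [4.2,4.2,3.2,-3.4]
    - [5.3,5.2,4.0,-4.16]

```text
time: 1.03
ee_pos: [0.4147, -0.3177, 0.1484]
tcp_rot: [[0.332, 0.943, 0.0], [0.943, -0.332, -0.0], [-0.0, 0.0, -1.0]]
force: [-1.0, -1.2, 0.4]
gripper_width: 0.0854
gripper_force: 0.0
```

arm_command:
  increments:
    - [0.7,0.6,0.4,0]
    - [1.0,0.9,0.7,0]
    - [1.0,0.9,0.7,0]
    - [1.0,0.9,0.7,0]

```text
time: 1.37
ee_pos: [0.4422, -0.3025, 0.1322]
tcp_rot: [[0.335, 0.942, -0.001], [0.942, -0.335, -0.0], [-0.0, -0.001, -1.0]]
force: [-0.1, -0.2, -0.3]
gripper_width: 0.0856
gripper_force: 0.0
```

```bash
python3 -c "
from h import *
go(.465,-.308,.02,-19.3)
a=crop('top',310,185,96,72,400,300);b=crop('side',280,100,96,72,400,300)
cv2.imwrite('pics/g1.png',np.hstack([a,b]))"
```

```text
t 1.3667 p [ 0.4422 -0.3025  0.1322] yaw -19.58 F [-0.08 -0.17 -0.3 ] w 0.0856 g 0.0
q [-0.67  0.11  1.47 -0.    1.56 -0.33]
inc [0.1  0.94 4.49] -0.06
```

View pics/g1.png

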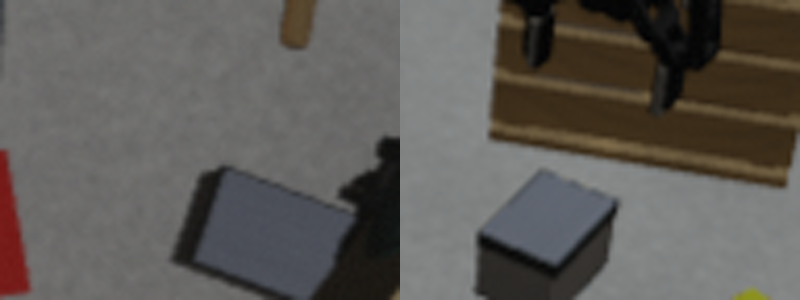

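```bash
python3 -c "
from h import *
s=ctrl.observe();R=np.array(s['tcp_rot']);p=np.array(s['ee_pos'])
for k in(-1,1):
  for h in (0,.013): q=p-R[:,2]*h+R[:,1]*.0428*k; print(k,h,proj('side',q),'crop',(proj('side',q)-[280,100])*4.167+[400,0])
"
```

```text
-1 0 [338.50275784 138.79680745] crop [643.78099192 161.66629665]
-1 0.013 [339.12318748 135.06359443] crop [646.36632224 146.10999798]
1 0 [312.21752414 128.36579289] crop [534.2504231  118.20025898]
1 0.013 [312.61931345 124.66522867] crop [535.92467913 102.78000786]
```

```bash
python3 -c "
from h import *
a=crop('side',290,85,80,60,800,600)
a=np.clip(255*(a/255.)**.45,0,255).astype(np.uint8)
cv2.imwrite('pics/g2.png',a)"
```

```text
(no output)
```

View pics/g2.png

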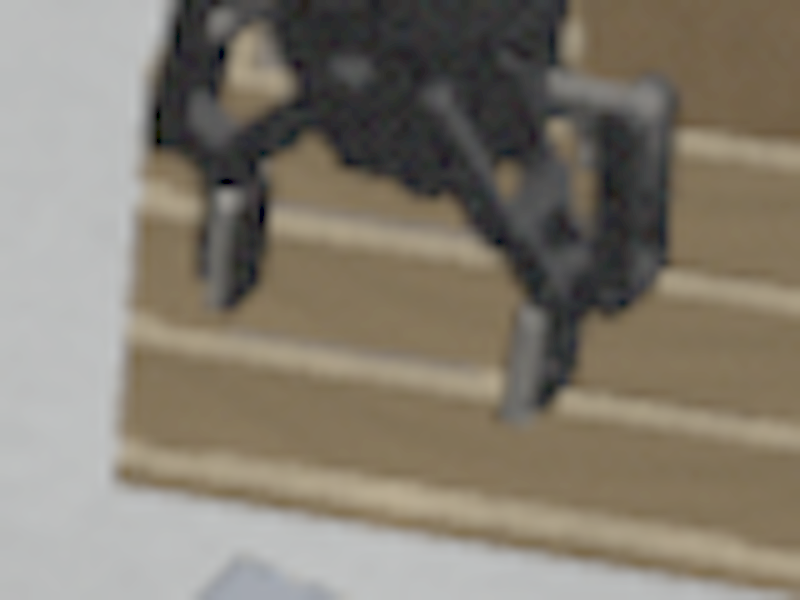

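Left fingertip at crop (222,305), right at (520,420): about 5 px higher than predicted. I'll go closer above the tin and check both cameras in one picture.

arm_command:
  increments:
    - [0.05,0.3,0.5,0]
    - [0.1,0.7,1.0,0]
    - [0.1,0.94,1.5,0]
    - [0.1,0.94,1.7,0]
    - [0.1,0.94,1.7,0]

```text
time: 1.93
ee_pos: [0.4644, -0.3081, 0.0889]
tcp_rot: [[0.337, 0.942, -0.001], [0.942, -0.337, 0.001], [0.0, -0.002, -1.0]]
force: [0.3, 0.3, 0.7]
gripper_width: 0.0856
gripper_force: 0.0
```

Run:
```python
from h import *
go(.465,-.308,.02,-19.3)
s=ctrl.observe();R=np.array(s['tcp_rot']);p=np.array(s['ee_pos'])
out=[]
for n,(u,v) in dict(top=(345,205),side=(280,110)).items():
    a=crop(n,u,v,60,60,400,400).astype(float)
    a=np.clip(255*(a/255)**.5,0,255).astype(np.uint8)
    for k in(-1,1):
        q=(proj(n,p-R[:,2]*.013+R[:,1]*.0428*k)-[u,v]+.5)*400/60
        cv2.circle(a,tuple(int(x) for x in q),3,(0,0,255),1); print(n,q)
    out.append(a)
cv2.imwrite('pics/g3.png',np.hstack(out))
```

```text
t 1.9333 p [ 0.4644 -0.3081  0.0889] yaw -19.67 F [0.26 0.35 0.73] w 0.0856 g 0.0
q [-0.65  0.2   1.45 -0.    1.49 -0.31]
inc [0.01 0.02 2.75] -0.07
top [202.1573311  357.69661885]
top [274.63194426 145.17922082]
side [333.58239485 238.66774684]
side [164.22919529 170.10692019]
```

View pics/g3.png

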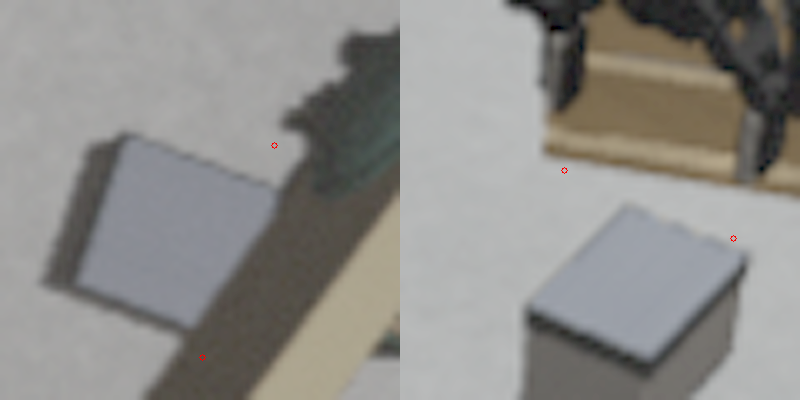

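The side view shows the tips at (555,105) and (748,180). They sit centred on the tin along the closing line, but higher than the TCP-based prediction. I'll descend straight, guarded by force readings.

arm_command:
  increments:
    - [0,0,0.3,0]
    - [0,0,0.7,0]
    - [0,0,1.0,0]
    - [0,0,1.3,0]
    - [0,0,1.6,0]

```text
time: 2.45
ee_pos: [0.4654, -0.3077, 0.0484]
tcp_rot: [[0.335, 0.942, -0.001], [0.942, -0.335, 0.0], [0.0, -0.001, -1.0]]
force: [-0.2, -0.5, -0.7]
gripper_width: 0.0852
gripper_force: 0.0
```

arm_command:
  increments:
    - [0,0,0.3,0]
    - [0,0,0.6,0]
    - [0,0,0.9,0]
    - [0,0,1.1,0]
    - [0,0,1.1,0]

```text
time: 2.87
ee_pos: [0.465, -0.3074, 0.0205]
tcp_rot: [[0.335, 0.942, -0.002], [0.942, -0.335, 0.001], [0.001, -0.002, -1.0]]
force: [-0.1, -0.2, 0.0]
gripper_width: 0.0855
gripper_force: 0.0
```

Run:
```python
from h import *
go(.465,-.308,.02,-19.3)
a=crop("side",275,120,80,60,800,600).astype(float)
cv2.imwrite('pics/g4.png',np.clip(255*(a/255)**.5,0,255))
```

```text
t 2.8667 p [ 0.465  -0.3074  0.0205] yaw -19.6 F [-0.1  -0.22  0.01] w 0.0855 g 0.0
q [-0.65  0.27  1.51 -0.    1.36 -0.31]
inc [-0.02  0.01  0.02] -0.06[ WARN:0@0.188] global loadsave.cpp:1063 imwrite_ Unsupported depth image for selected encoder is fallbacked to CV_8U.
```

View pics/g4.png

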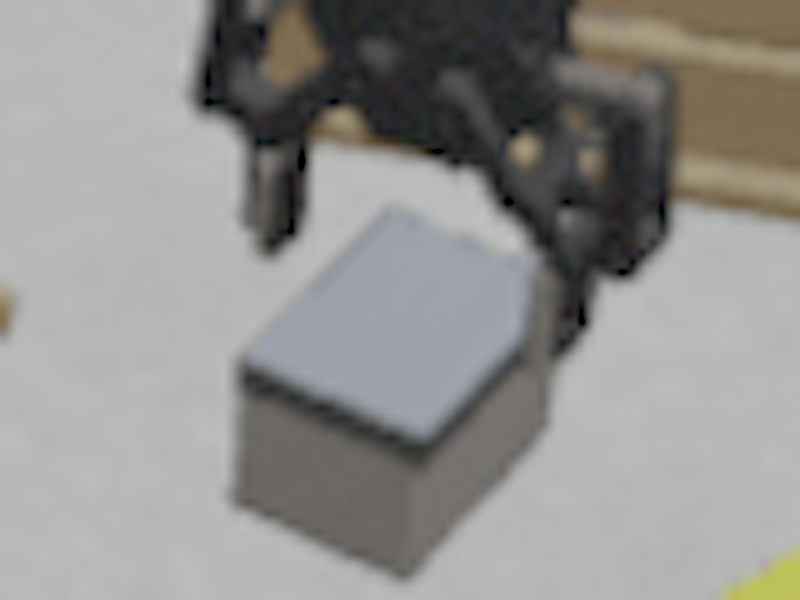

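Run:
```python
from h import *
f=lambda x,y:(275+(x+.5)/10-.5,120+(y+.5)/10-.5)
for z in(.02,.034,.05,.07):print(z,[at('side',*f(*q),z).round(4) for q in((268,250),(565,355),(416,302))])
# tin check: bottom corners z=0, top z=.06
print([at('side',*f(*q),0).round(4) for q in((235,500),(405,578),(548,425))],[at('side',*f(*q),.06).round(4) for q in((390,205),(535,258),(420,438),(243,355))])
a=cv2.imread('pics/g4.png')
```

```text
0.02 [array([ 0.5194, -0.3801,  0.02  ]), array([ 0.4192, -0.3532,  0.02  ]), array([ 0.4688, -0.3667,  0.02  ])]
0.034 [array([ 0.5167, -0.3621,  0.034 ]), array([ 0.4182, -0.3357,  0.034 ]), array([ 0.4669, -0.3489,  0.034 ])]
0.05 [array([ 0.5135, -0.3416,  0.05  ]), array([ 0.417 , -0.3157,  0.05  ]), array([ 0.4647, -0.3287,  0.05  ])]
0.07 [array([ 0.5096, -0.3159,  0.07  ]), array([ 0.4155, -0.2907,  0.07  ]), array([ 0.462 , -0.3033,  0.07  ])]
[array([ 0.5075, -0.2804,  0.    ]), array([ 0.4506, -0.2595,  0.    ]), array([ 0.4205, -0.3423,  0.    ])] [array([ 0.4798, -0.3613,  0.06  ]), array([ 0.4323, -0.3471,  0.06  ]), array([ 0.4508, -0.2538,  0.06  ]), array([ 0.5083, -0.277 ,  0.06  ])]
```

The side view shows the left tip at (268,250), the right tip at (565,355), and the tin between them. The side ray alone can't separate tip height from an offset in y, so I'll check against the top camera with a difference image.

Run:
```python
from h import *
b=cv2.resize(cv2.imread('pics/top0.png'),(512,384),interpolation=cv2.INTER_AREA)
a=optics.get_image("top")[:,:,::-1]
d=np.abs(a.astype(int)-b).max(2)>22
d=cv2.morphologyEx(d.astype(np.uint8),cv2.MORPH_OPEN,np.ones((2,2)))
for v in range(200,262,3):
    print(v,''.join('#' if x else '.' for x in d[v,360:440]))
s=ctrl.observe();R=np.array(s['tcp_rot']);p=np.array(s['ee_pos'])
for nm,dy,h in(('z',0,.048),('y',-.041,.014),('nom',0,.014)):
    print(nm,[proj('top',p+[0,dy,h]+R[:,1]*k+R[:,0]*j).round(0).astype(int).tolist() for k in(.0428,.057) for j in(-.011,.011)])
```

```text
200 ................................................................................
203 ...............................................#####............................
206 ..........................................##############........................
209 .....................................######################.....................
212 ................................#############################...................
215 ...........................######################################...............
218 ...........................########################################.............
221 .......................############################################.............
224 ....................#############################.#################....#####....
227 .....................################################.#############.##########..
230 .....................#############################........######################
233 ...................#############################.............###################
236 .................###################.#################........#####.############
239 ................######################.######################.......############
242 ..............#################################################.....############
245 ............########################.############################...############
248 ..........##############.##########################################.############
251 ........##############.#########################################################
254 ......###...###################.################################################
257 ....#############.##################################################.###########
260 ..################...#######..............##########################.###########
z [[386, 228], [378, 225], [387, 223], [379, 220]]
y [[397, 229], [389, 226], [398, 224], [391, 221]]
nom [[381, 229], [374, 226], [383, 224], [375, 221]]
```

The top view excludes the y offset. The gripper is over the tin, with open tips higher than the reading alone suggests. Going lower to z≈0.006 is safe under either reading.

arm_command:
  increments:
    - [0,0,0.15,0]
    - [0,0,0.3,0]
    - [0,0,0.45,0]
    - [0,0,0.55,0]
    - [0,0,0.55,0]

```text
time: 3.38
ee_pos: [0.4652, -0.3076, 0.0075]
tcp_rot: [[0.335, 0.942, -0.001], [0.942, -0.335, 0.001], [0.0, -0.001, -1.0]]
force: [0.3, -0.3, 0.4]
gripper_width: 0.0851
gripper_force: 0.0
```

Run:
```python
from h import *
go(.465,-.308,.02,-19.3)
b=cv2.resize(cv2.imread('pics/side0.png'),(512,384),interpolation=cv2.INTER_AREA)
a=optics.get_image("side")[:,:,::-1]
d=np.abs(a.astype(int)-b).max(2)>22
d=cv2.morphologyEx(d.astype(np.uint8),cv2.MORPH_OPEN,np.ones((2,2)))
for v in range(126,170): print(v,''.join('#' if x else '.' for x in d[v,290:350]))
s=ctrl.observe();R=np.array(s['tcp_rot']);p=np.array(s['ee_pos'])
for h in(0,.014,.03,.045): print(h,[proj('side',p+[0,0,h]+R[:,1]*k).round(1).tolist() for k in(.05,-.05)])
```

```text
t 3.3833 p [ 0.4652 -0.3076  0.0075] yaw -19.6 F [ 0.25 -0.26  0.39] w 0.0851 g 0.0
q [-0.65  0.29  1.52 -0.    1.33 -0.31]
inc [-0.02 -0.   -0.5 ] -0.06
126 ......########..###########################.................
127 .....#########..###########################.................
128 .....########....##########################.................
129 .....########....##########################.................
130 .....########....##########################.................
131 .....#######....#########################...................
132 ....#########..##########################.##................
133 ....########################################................
134 ....#############################################..##.......
135 .....################################################.......
136 ......#############..################################.......
137 .........#########...################################.......
138 .........########.....###############################.......
139 .........########.......#############.###############.......
140 ..........#######..........#####
[... 1364 characters left out ...]
.............................
162 ............................................................
163 ............................................................
164 ............................................................
165 ............................................................
166 ............................................................
167 ............................................................
168 ............................................................
169 ............................................................
0 [[299.6, 158.5], [327.7, 170.7]]
0.014 [[299.9, 155.0], [328.2, 167.2]]
0.03 [[300.3, 151.0], [328.8, 163.2]]
0.045 [[300.6, 147.2], [329.4, 159.3]]
```

arm_command:
  increments:
    - [0,0,0.1,0]
    - [0,0,0.2,0]
    - [0,0,0.2,0]

```text
time: 3.68
ee_pos: [0.4654, -0.3077, 0.0028]
tcp_rot: [[0.335, 0.942, -0.001], [0.942, -0.335, 0.0], [0.0, -0.001, -1.0]]
force: [-1.1, -1.0, -0.0]
gripper_width: 0.0854
gripper_force: 0.0
```

arm_command:
  increments:
    - [0,0,0,0]
    - [0,0,0,0]
    - [0,0,0,0]
    - [0,0,0,0]
    - [0,0,0,0]
  fingers: -1
  newtons: 35

```text
time: 4.1
ee_pos: [0.4659, -0.3081, 0.0037]
tcp_rot: [[0.335, 0.942, 0.001], [0.942, -0.335, -0.001], [-0.0, 0.001, -1.0]]
force: [1.3, 0.8, 2.2]
gripper_width: 0.0629
gripper_force: 40.9
```

arm_command:
  increments:
    - [0,0,0,0]
    - [0,0,0,0]
    - [0,0,0,0]

```text
time: 4.35
ee_pos: [0.4659, -0.3081, 0.0037]
tcp_rot: [[0.335, 0.942, 0.001], [0.942, -0.335, -0.001], [-0.0, 0.001, -1.0]]
force: [0.8, -1.7, 3.4]
gripper_width: 0.0629
gripper_force: 41.1
```

Gripped: width 63 mm, 41 N. Lifting.

arm_command:
  increments:
    - [0,0,-0.2,0]
    - [0,0,-0.6,0]
    - [0,0,-1.2,0]
    - [0,0,-2.0,0]
    - [0,0,-2.8,0]
  newtons: 50

```text
time: 4.77
ee_pos: [0.4647, -0.3073, 0.0734]
tcp_rot: [[0.336, 0.942, -0.002], [0.942, -0.336, 0.002], [0.001, -0.003, -1.0]]
force: [0.5, 0.2, -4.1]
gripper_width: 0.0628
gripper_force: 56.9
```

arm_command:
  increments:
    - [0,0,-0.8,0]
    - [0,0,-1.8,0]
    - [0,0,-3.0,0]
    - [0,0,-4.0,0]
    - [0,0,-4.9,0]

```text
time: 5.18
ee_pos: [0.4653, -0.3076, 0.1977]
tcp_rot: [[0.335, 0.942, 0.0], [0.942, -0.335, -0.0], [-0.0, 0.0, -1.0]]
force: [1.0, -0.1, -4.3]
gripper_width: 0.0628
gripper_force: 57.0
```

Run:
```python
from h import *
# grasp happened at tool (.4659,-.3081) yaw -19.6 ; tin measured (top cam) .4658,-.3101 yaw ~-19.6
go(.5914,-.0834,.17,-4.3)
a=crop('side',290,90,64,48,400,300);a=np.clip(255*(a/255.)**.5,0,255).astype(np.uint8)
cv2.imwrite('pics/l1.png',a)
```

```text
t 5.1833 p [ 0.4653 -0.3076  0.1977] yaw -19.6 F [ 0.96 -0.08 -4.27] w 0.0628 g 57.0
q [-0.65  0.14  1.3  -0.    1.7  -0.31]
inc [10.14  1.74  1.11] -3.06
```

arm_command:
  increments:
    - [0.5,0.1,0,-0.3]
    - [1.4,0.25,0,-0.8]
    - [2.5,0.43,0,-1.5]
    - [3.6,0.6,0,-2.3]
    - [4.7,0.8,0,-3.06]

```text
time: 5.65
ee_pos: [0.5235, -0.2017, 0.1932]
tcp_rot: [[0.071, 0.997, -0.004], [0.997, -0.071, 0.002], [0.002, -0.004, -1.0]]
force: [0.5, 0.1, -4.1]
gripper_width: 0.0626
gripper_force: 57.0
```

```bash
python3 -c "
from h import *
go(.5905,-.082,.15,-4.3)"
```

```text
t 5.65 p [ 0.5235 -0.2017  0.1932] yaw -4.06 F [ 0.48  0.1  -4.1 ] w 0.0626 g 57.0
q [-0.43  0.16  1.29  0.    1.69 -0.36]
inc [4.96 2.34 1.73] 0.05
```

arm_command:
  increments:
    - [1.0,0.5,0,0]
    - [2.1,1.0,0.2,0]
    - [3.2,1.5,0.6,0]
    - [4.2,2.0,1.0,0.05]
    - [4.7,2.2,1.2,0.05]

```text
time: 6.07
ee_pos: [0.5872, -0.0868, 0.1615]
tcp_rot: [[0.076, 0.997, -0.006], [0.997, -0.076, 0.002], [0.002, -0.006, -1.0]]
force: [0.4, 0.1, -4.5]
gripper_width: 0.0626
gripper_force: 56.9
```

arm_command:
  increments:
    - [0.2,0.1,0.2,0]
    - [0.26,0.14,0.5,0]
    - [0.26,0.14,0.53,0]
    - [0.26,0.14,0.53,0]
    - [0.26,0.14,0.53,0]

```text
time: 6.48
ee_pos: [0.5912, -0.0859, 0.1529]
tcp_rot: [[0.081, 0.997, 0.0], [0.997, -0.081, -0.0], [-0.0, 0.0, -1.0]]
force: [-0.2, 0.2, -2.9]
gripper_width: 0.0631
gripper_force: 56.9
```

Run:
```python
from h import *
go(.5905,-.082,.14,-4.3)
out=[]
for n,u,v,w,h in(('side',215,135,72,108),('top',250,155,72,108)):
    a=crop(n,u,v,w,h,400,600);out.append(np.clip(255*(a/255.)**.5,0,255).astype(np.uint8))
cv2.imwrite('pics/hov.png',np.hstack(out))
```

```text
t 6.4833 p [ 0.5912 -0.0859  0.1529] yaw -4.64 F [-0.25  0.19 -2.87] w 0.0631 g 56.9
q [-0.21  0.27  1.24 -0.    1.63 -0.12]
inc [ 0.15 -0.04  0.52] -0.07
```

View pics/hov.png

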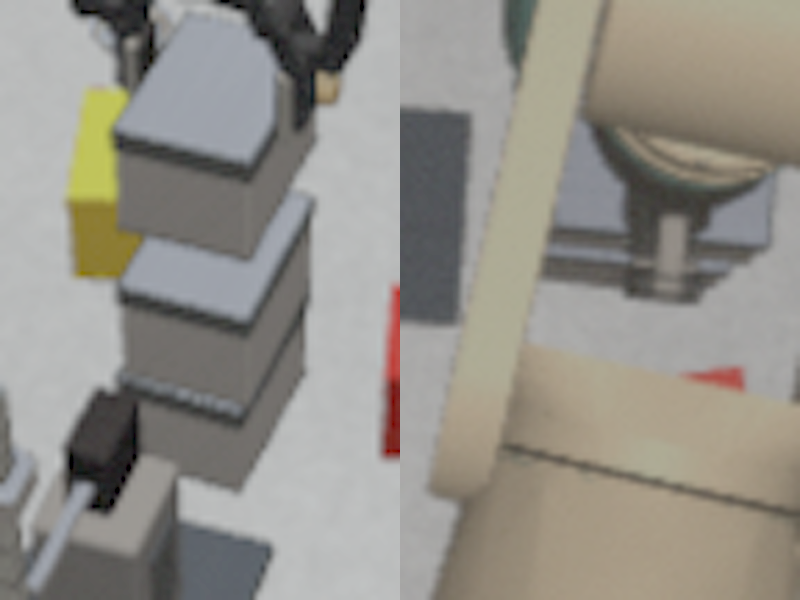

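Hover: held tin level. In the crop, its lid's near corners are (115,131) and (250,164), and the stack lid's near corners are (120,291) and (247,323).

Run:
```python
from h import *
f=lambda x,y:(215+(x+.5)/5.556-.5,135+(y+.5)/5.556-.5)
z=ctrl.observe()['ee_pos'][2]-.0037
P=lambda L,z:[at('side',*f(*q),z)[:2].round(4) for q in L]
print('held lid',P([(115,131),(250,164)],z+.06),'held bot',P([(119,229),(244,258)],z))
print('stack lid',P([(120,291),(247,323)],.12),'b bot',P([(125,378),(240,410)],.06), 'a bot',P([(240,490)],0))
# expected corners from stack est
```

```text
held lid [array([ 0.623 , -0.0418]), array([ 0.5611, -0.0368])] held bot [array([ 0.6247, -0.045 ]), array([ 0.5654, -0.042 ])]
stack lid [array([ 0.6225, -0.036 ]), array([ 0.5612, -0.0318])] b bot [array([ 0.6235, -0.0389]), array([ 0.5652, -0.0338])] a bot [array([ 0.5663, -0.0367])]
```

arm_command:
  increments:
    - [0.12,0,0.1,-0.05]
    - [0.21,0,0.3,-0.05]
    - [0.21,0,0.5,-0.05]
    - [0.21,0,0.7,-0.05]
    - [0.21,0,0.8,-0.05]

```text
time: 7.0
ee_pos: [0.5915, -0.0793, 0.1311]
tcp_rot: [[0.075, 0.997, -0.002], [0.997, -0.075, 0.0], [0.0, -0.002, -1.0]]
force: [-0.8, 1.0, -5.0]
gripper_width: 0.0623
gripper_force: 56.9
```

arm_command:
  increments:
    - [0,0,0,0]
    - [0,0,0,0]

```text
time: 7.17
ee_pos: [0.5918, -0.0794, 0.1323]
tcp_rot: [[0.075, 0.997, -0.001], [0.997, -0.075, -0.0], [-0.0, -0.001, -1.0]]
force: [-0.0, -0.3, -3.7]
gripper_width: 0.0629
gripper_force: 56.9
```

```bash
python3 -c "
from h import *
go(.5915,-.0807,.124,-4.3)"
```

```text
t 7.1667 p [ 0.5918 -0.0794  0.1323] yaw -4.3 F [-0.01 -0.34 -3.69] w 0.0629 g 56.9
q [-0.2   0.28  1.27 -0.    1.59 -0.12]
inc [-0.05 -0.01  0.33] -0.0
```

arm_command:
  increments:
    - [-0.04,0,0.06,0]
    - [-0.04,0,0.12,0]
    - [-0.04,0,0.18,0]
    - [-0.04,0,0.22,0]
    - [-0.04,0,0.22,0]

```text
time: 7.58
ee_pos: [0.5917, -0.0804, 0.1267]
tcp_rot: [[0.075, 0.997, -0.001], [0.997, -0.075, 0.0], [0.0, -0.001, -1.0]]
force: [0.4, 0.4, -3.5]
gripper_width: 0.0631
gripper_force: 56.9
```

arm_command:
  increments:
    - [0,0,0.03,0]
    - [0,0,0.06,0]
    - [0,0,0.08,0]
    - [0,0,0.08,0]

```text
time: 7.92
ee_pos: [0.5918, -0.0804, 0.1249]
tcp_rot: [[0.075, 0.997, -0.0], [0.997, -0.075, -0.0], [-0.0, -0.0, -1.0]]
force: [-0.0, -0.2, -4.2]
gripper_width: 0.0628
gripper_force: 56.9
```

arm_command:
  increments:
    - [0,0,0.02,0]
    - [0,0,0.04,0]
    - [0,0,0.04,0]
    - [0,0,0.04,0]

```text
time: 8.25
ee_pos: [0.5919, -0.0804, 0.124]
tcp_rot: [[0.075, 0.997, -0.0], [0.997, -0.075, -0.0], [-0.0, -0.0, -1.0]]
force: [0.5, 0.1, -4.1]
gripper_width: 0.0627
gripper_force: 56.9
```

```bash
python3 -c "
from h import *
go(.5915,-.0807,.124,-4.3)"
```

```text
t 8.25 p [ 0.5919 -0.0804  0.124 ] yaw -4.3 F [ 0.49  0.1  -4.07] w 0.0627 g 56.9
q [-0.2   0.29  1.28 -0.    1.57 -0.12]
inc [-0.01 -0.01  0.  ] -0.0
```

arm_command:
  increments:
    - [0,0,0.02,0]
    - [0,0,0.04,0]
    - [0,0,0.04,0]
    - [0,0,0.04,0]

```text
time: 8.58
ee_pos: [0.592, -0.0805, 0.1239]
tcp_rot: [[0.075, 0.997, 0.001], [0.997, -0.075, -0.0], [-0.0, 0.001, -1.0]]
force: [-3.5, -0.0, 3.0]
gripper_width: 0.0626
gripper_force: 57.7
```

arm_command:
  increments:
    - [0,0,0.02,0]
    - [0,0,0.04,0]
    - [0,0,0.04,0]
    - [0,0,0.04,0]

```text
time: 8.92
ee_pos: [0.592, -0.0805, 0.1239]
tcp_rot: [[0.075, 0.997, 0.001], [0.997, -0.075, -0.0], [-0.0, 0.001, -1.0]]
force: [-4.2, 0.8, 8.6]
gripper_width: 0.0629
gripper_force: 58.4
```

Contact. I'll relieve the preload, lower the grip, then release and rise.

arm_command:
  increments:
    - [0,0,-0.03,0]
    - [0,0,-0.05,0]
    - [0,0,-0.05,0]
    - [0,0,-0.05,0]
  newtons: 20

```text
time: 9.25
ee_pos: [0.592, -0.0805, 0.1239]
tcp_rot: [[0.075, 0.997, 0.001], [0.997, -0.075, -0.0], [-0.0, 0.001, -1.0]]
force: [-3.6, 0.9, 4.7]
gripper_width: 0.0627
gripper_force: 58.0
```

arm_command:
  increments:
    - [0,0,0,0]
    - [0,0,0,0]
    - [0,0,0,0]
    - [0,0,0,0]
    - [0,0,0,0]
  fingers: 0.9

```text
time: 9.67
ee_pos: [0.5919, -0.0805, 0.1231]
tcp_rot: [[0.075, 0.997, -0.0], [0.997, -0.075, -0.0], [-0.0, -0.0, -1.0]]
force: [-0.5, 0.0, -0.8]
gripper_width: 0.0811
gripper_force: 0.0
```

arm_command:
  increments:
    - [0,0,-0.2,0]
    - [0,0,-0.5,0]
    - [0,0,-1.0,0]
    - [0,0,-1.7,0]
    - [0,0,-2.6,0]

```text
time: 10.08
ee_pos: [0.5915, -0.0804, 0.1891]
tcp_rot: [[0.075, 0.997, -0.001], [0.997, -0.075, 0.0], [0.0, -0.001, -1.0]]
force: [0.5, 0.0, 0.2]
gripper_width: 0.081
gripper_force: 0.0
```

arm_command:
  increments:
    - [0,0,-0.7,0]
    - [0,0,-1.2,0]
    - [0,0,-1.5,0]
    - [0,0,-1.5,0]

```text
time: 10.42
ee_pos: [0.5925, -0.0805, 0.2283]
tcp_rot: [[0.075, 0.997, 0.004], [0.997, -0.075, -0.001], [-0.001, 0.004, -1.0]]
force: [0.5, 0.7, 0.4]
gripper_width: 0.0811
gripper_force: 0.0
```

Run:
```python
from h import *
go(.5965,.063,.225,-2)
a=crop('side',215,125,72,108,400,600);cv2.imwrite('pics/placed.png',np.clip(255*(a/255.)**.5,0,255).astype(np.uint8))
# predicted clip-fin positions for gauge origin (.597,.063), yaw -2
r=np.radians(-2);X=np.array([np.cos(r),np.sin(r)]);Y=np.array([-np.sin(r),np.cos(r)]);O=np.array([.5972,.0630])
for y in(.078,.08,.098):
  for z in(.125,.195,.205,.215,.225,.235):print(y,z,proj('side',[*(O+y*Y),z]).round(1),proj('top',[*(O+y*Y),z]).round(1))
```

```text
t 10.4167 p [ 0.5925 -0.0805  0.2283] yaw -4.3 F [0.51 0.71 0.37] w 0.0811 g 0.0
q [-0.2   0.25  1.12 -0.    1.77 -0.12]
inc [ 5.74 -0.27  0.13] -0.46
0.078 0.125 [220.8 240.2] [203.5 184. ]
0.078 0.195 [218.6 219.1] [199.2 179. ]
0.078 0.205 [218.3 215.9] [198.6 178.2]
0.078 0.215 [217.9 212.6] [197.9 177.4]
0.078 0.225 [217.6 209.3] [197.2 176.6]
0.078 0.235 [217.2 205.9] [196.5 175.7]
0.08 0.125 [220.5 240.9] [202.7 183.9]
0.08 0.195 [218.2 219.8] [198.4 178.9]
0.08 0.205 [217.9 216.5] [197.7 178.1]
0.08 0.215 [217.6 213.3] [197.  177.3]
0.08 0.225 [217.2 210. ] [196.3 176.5]
0.08 0.235 [216.9 206.6] [195.6 175.7]
0.098 0.125 [217.4 247. ] [195.6 183.5]
0.098 0.195 [215.  225.9] [190.7 178.5]
0.098 0.205 [214.6 222.7] [190.  177.7]
0.098 0.215 [214.2 219.5] [189.2 176.9]
0.098 0.225 [213.8 216.2] [188.4 176.1]
0.098 0.235 [213.5 212.8] [187.6 175.2]
```

Run:
```python
from h import *
p=np.array([.5912,-.0859,.1529]);y=np.array([.997,-.081,0])
for k in(-.045,-.057):
  for h in(0,.04,.08,.12):
    print(k,h,proj('top',p+y*k+[0,0,h]).round(1),proj('side',p+y*k+[0,0,h]).round(1))
print('obs top finger centre',(250+263/5.556,155+285/5.556),'side tip',(215+293/5.556,135+128/5.556))
```

```text
-0.045 0 [292.7 205.7] [270.2 171. ]
-0.045 0.04 [294.2 203.8] [270.5 158.8]
-0.045 0.08 [295.9 201.7] [270.8 145.8]
-0.045 0.12 [297.8 199.4] [271.1 132.1]
-0.057 0 [292.3 210.6] [274.7 172.1]
-0.057 0.04 [293.8 208.9] [275.1 159.9]
-0.057 0.08 [295.4 207. ] [275.6 146.9]
-0.057 0.12 [297.3 205. ] [276.  133.2]
obs top finger centre (297.3362131029518, 206.29589632829374) side tip (267.735781137509, 158.0381569474442)
```

The top view confirms xy is right, and the visible fingertips sit about 40 mm above the reported TCP. I'll descend on the handle guarded and check the tip height in the images.

arm_command:
  increments:
    - [0.7,0,0,0]
    - [1.9,-0.1,0,-0.2]
    - [3.2,-0.2,0,-0.4]
    - [4.4,-0.25,0,-0.46]
    - [5.3,-0.27,0,-0.46]
  fingers: 0.4

```text
time: 10.88
ee_pos: [0.5943, 0.0545, 0.2241]
tcp_rot: [[0.034, 0.999, -0.003], [0.999, -0.034, 0.0], [0.0, -0.003, -1.0]]
force: [0.6, 0.1, -0.2]
gripper_width: 0.06
gripper_force: 0.0
```

arm_command:
  increments:
    - [0.3,0,0.3,0]
    - [0.44,0,0.9,0]
    - [0.44,0,1.6,0]
    - [0.44,0,2.2,0]
    - [0.44,0,2.6,0]

```text
time: 11.3
ee_pos: [0.5942, 0.0626, 0.1571]
tcp_rot: [[0.035, 0.999, -0.005], [0.999, -0.035, -0.001], [-0.001, -0.005, -1.0]]
force: [0.3, 0.1, -0.5]
gripper_width: 0.0596
gripper_force: 0.0
```

```bash
cat > d.py <<'E'
from h import *
go(.5965,.063,.111,-2)
b=cv2.resize(cv2.imread('pics/side0.png'),(512,384),interpolation=cv2.INTER_AREA)
a=optics.get_image("side")[:,:,::-1]
d=np.abs(a.astype(int)-b).max(2)>20
for v in range(186,246): print(v,''.join('#' if x else '.' for x in d[v,205:265]))
s=ctrl.observe();R=np.array(s['tcp_rot']);p=np.array(s['ee_pos']);w=s['gripper_width']/2+.006
for h in(0,.014,.03,.045): print(h,[proj('side',p+[0,0,h]+R[:,1]*k).round(1).tolist() for k in(w,-w)])
E
python3 d.py
```

```text
t 11.3 p [0.5942 0.0626 0.1571] yaw -2.02 F [ 0.26  0.14 -0.5 ] w 0.0596 g 0.0
q [ 0.04  0.27  1.23 -0.    1.64  0.08]
inc [0.02 0.1  1.84] -0.0
186 ........##########..............#########################...
187 ........##########...............########################...
188 ........##########...................###################....
189 .........########.........................##############....
190 .........########.......................##.#############....
191 ..........######........................##......#######.....
192 ...........#####....................................##......
193 ...........####.............................................
194 ...........................................###..............
195 ...........................................###..............
196 ...........................................###..............
197 ...........................................###..............
198 ............................................#...............
199 ............................................................
200 .........................................
[... 2395 characters left out ...]
.............................
238 ............................................................
239 ............................................................
240 ............................................................
241 ............................................................
242 ............................................................
243 ............................................................
244 ............................................................
245 ............................................................
0 [[219.6, 203.3], [248.8, 210.1]]
0.014 [[219.2, 199.0], [248.7, 205.8]]
0.03 [[218.7, 194.0], [248.6, 200.8]]
0.045 [[218.2, 189.3], [248.4, 196.1]]
```

arm_command:
  increments:
    - [0,0.1,0.4,0]
    - [0,0.1,0.8,0]
    - [0,0.1,1.2,0]
    - [0,0.1,1.5,0]
    - [0,0.1,1.7,0]

```text
time: 11.77
ee_pos: [0.5976, 0.063, 0.1169]
tcp_rot: [[0.035, 0.999, -0.001], [0.999, -0.035, -0.0], [-0.0, -0.001, -1.0]]
force: [-0.3, -0.1, 0.5]
gripper_width: 0.0596
gripper_force: 0.0
```

arm_command:
  increments:
    - [0,0,0.1,0]
    - [0,0,0.2,0]
    - [0,0,0.3,0]
    - [0,0,0.3,0]

```text
time: 12.1
ee_pos: [0.5979, 0.0631, 0.1106]
tcp_rot: [[0.035, 0.999, -0.0], [0.999, -0.035, -0.0], [-0.0, -0.0, -1.0]]
force: [-0.5, -0.0, -0.6]
gripper_width: 0.0597
gripper_force: 0.0
```

```bash
sed -i 's/186,246/204,238/' d.py; python3 d.py
```

```text
t 12.1 p [0.5979 0.0631 0.1106] yaw -2.0 F [-0.46 -0.   -0.59] w 0.0597 g 0.0
q [ 0.04  0.31  1.29 -0.    1.55  0.08]
inc [-0.01 -0.06 -0.02] -0.0
204 ...........######........................#####..............
205 ...........#####.........................#####..............
206 ...........#####.......................##.#####.............
207 ...........####........................##...###.............
208 .............##.........................#...................
209 ............................................................
210 ..........................................###...............
211 ..........................................###...............
212 ..........................................##................
213 ............................................................
214 ............................................................
215 ............................................................
216 ............................................................
217 ............................................................
218 .......................................
[... 707 characters left out ...]
.............................
230 ............................................................
231 ............................................................
232 ............................................................
233 ............................................................
234 ............................................................
235 ............................................................
236 ............................................................
237 ............................................................
0 [[219.0, 216.0], [247.4, 223.0]]
0.014 [[218.6, 212.0], [247.3, 219.0]]
0.03 [[218.1, 207.3], [247.1, 214.3]]
0.045 [[217.6, 202.9], [247.0, 209.9]]
```

The tips at (218,208) and (248,212) are just level with the block top, so I need to go about 20 mm lower. The open fingers clear the case sides, so closing will then tell: 22 mm means the handle, about 50 mm the case.

arm_command:
  increments:
    - [0,-0.05,0.15,0]
    - [0,-0.05,0.3,0]
    - [0,-0.05,0.45,0]
    - [0,-0.05,0.6,0]
    - [0,-0.05,0.7,0]

```text
time: 12.57
ee_pos: [0.5965, 0.0631, 0.0925]
tcp_rot: [[0.035, 0.999, -0.001], [0.999, -0.035, -0.0], [-0.0, -0.001, -1.0]]
force: [-0.7, -0.2, -0.4]
gripper_width: 0.0597
gripper_force: 0.0
```

arm_command:
  increments:
    - [0,0,0,0]
    - [0,0,0,0]
    - [0,0,0,0]
  fingers: 0.0
  newtons: 20

```text
time: 12.82
ee_pos: [0.5969, 0.0631, 0.0935]
tcp_rot: [[0.035, 0.999, 0.0], [0.999, -0.035, -0.0], [-0.0, 0.0, -1.0]]
force: [0.1, -0.3, 0.7]
gripper_width: 0.0429
gripper_force: 0.0
```

arm_command:
  increments:
    - [0,0,0,0]
    - [0,0,0,0]
    - [0,0,0,0]
    - [0,0,0,0]
    - [0,0,0,0]
  fingers: -1
  newtons: 40

```text
time: 13.23
ee_pos: [0.5976, 0.0631, 0.0939]
tcp_rot: [[0.035, 0.999, 0.002], [0.999, -0.035, 0.0], [0.0, 0.002, -1.0]]
force: [6.0, 1.1, 0.1]
gripper_width: 0.0211
gripper_force: 42.3
```

Run:
```python
from h import *
go(.5965,.063,.0935+.08,-2)
```

```text
t 13.2333 p [0.5976 0.0631 0.0939] yaw -2.03 F [6.01 1.14 0.12] w 0.0211 g 42.3
q [ 0.04  0.31  1.31 -0.    1.51  0.08]
inc [-0.01 -0.04 -3.18] -0.01
```

Handle gripped at 21 mm. I'll start the pull with the clip not yet known precisely, raising 60 mm smoothly, then print the clip's pixels.

arm_command:
  increments:
    - [0,0.02,-0.15,0]
    - [0,0.02,-0.4,0]
    - [0,0.02,-0.7,0]
    - [0,0.02,-1.0,0]
    - [0,0.02,-1.3,0]
  newtons: 60

```text
time: 13.65
ee_pos: [0.5975, 0.0631, 0.1251]
tcp_rot: [[0.035, 0.999, 0.0], [0.999, -0.035, 0.0], [0.0, 0.0, -1.0]]
force: [7.0, -0.1, -6.8]
gripper_width: 0.0206
gripper_force: 62.4
```

arm_command:
  increments:
    - [0,0,-0.3,0]
    - [0,0,-0.6,0]
    - [0,0,-0.9,0]
    - [0,0,-1.1,0]
    - [0,0,-1.2,0]

```text
time: 14.07
ee_pos: [0.5975, 0.0631, 0.1552]
tcp_rot: [[0.035, 0.999, 0.0], [0.999, -0.035, -0.0], [-0.0, 0.0, -1.0]]
force: [6.9, -0.1, -7.3]
gripper_width: 0.0205
gripper_force: 62.3
```

Run:
```python
from h import *
go(.5965,.063,.0939+.08,-2)
g=np.mean([cv2.cvtColor(optics.get_image('side'),cv2.COLOR_RGB2GRAY) for _ in range(3)],0)
np.save('g.npy',g)
print('     ',' '.join(f'{u:3d}' for u in range(204,234)))
for v in range(204,232): print(v,' ',' '.join(f'{int(x):3d}' for x in g[v,204:234]))
```

```text
t 14.0667 p [0.5975 0.0631 0.1552] yaw -2.02 F [ 6.86 -0.12 -7.28] w 0.0205 g 62.3
q [ 0.04  0.28  1.23 -0.    1.63  0.08]
inc [-0.01 -0.04 -0.75] -0.0
      204 205 206 207 208 209 210 211 212 213 214 215 216 217 218 219 220 221 222 223 224 225 226 227 228 229 230 231 232 233
204   130 132 107  77 119 128 115 109 110 112 112 111 130 136 137 137 135 136 138 140 126  62  17  84  95  80  37   5   4   5
205   131 130  86  95 126 120 111 109 110 110 115  84 114 134 137 136 135 138 142 142 139  72  56  96 102  71  27   5   4   5
206   130 108  78 119 122 115 116 112 109 110 102  66 106 133 136 135 135 138 138 138 140  79  84 102  90  49  12   4   4   4
207   129  88  96 132 113  88  84  82  91 113  79  54  95 128 134 133 136 138 137 136 136 102 100 101  69  27   4   4   3   3
208   111  80 120 137 106  65  49  51  63  85  61  50  86 126 133 133 135 138 139 138 130 110 104  86  55  20   5   3   2   3
209    90  96 132 138 112  69  53  53  53  54  52  52  85 124 132 132 135 136 138 135 117 106  99  80 103 108  84  52  22  16
210    82 119 137 135 117  72  53  53  54  52  51  52  63 121 134 
[... 2005 characters left out ...]
54  51  49  89 127 125  95  91  93  92  92  93  93  93  93  82  68  83
227   140 137 126 114  97  80  66  53  50  50  50  50  49  50  61 117 136 110  92  92  92  93  93  93  93  93  93  90  86  92
228   141 138 135 133 128 121 118  75  51  47  49  50  48  51  80 128 129  97  91  93  93  92  93  93  93  93  93  93  93  93
229   141 140 139 137 137 138 137  91  56  50  51  51  51  50  77 126 106  85  87  89  91  92  93  94  94  93  93  94  93  93
230   142 141 139 138 138 140 139 104  64  53  53  52  54  51  54 124  97  66  67  73  80  85  88  89  91  93  93  94  93  94
231   139 139 138 137 139 143 142 109  66  53  53  53  56  53  43 123  99  52  41  48  54  61  67  73  82  86  88  89  92  94
```

Run:
```python
from h import *
g=cv2.cvtColor(cv2.resize(cv2.imread('pics/side0.png'),(512,384),interpolation=cv2.INTER_AREA),cv2.COLOR_BGR2GRAY)
print('     ',' '.join(f'{u:3d}' for u in range(204,230)))
for v in range(208,230): print(v,' ',' '.join(f'{int(x):3d}' for x in g[v,204:230]))
r=np.radians(-2);X=np.array([np.cos(r),np.sin(r)]);Y=np.array([-np.sin(r),np.cos(r)]);O=np.array([.5972,.0630])
P=lambda x,y,z:proj('side',[*(O+y*Y+x*X),z]).round(1).tolist()
for zc in(.195,.2,.205,.21): print(zc,'top corners',[P(x,y,zc+.007) for x,y in((.012,.086),(.012,.11),(-.012,.11),(-.012,.086))],'bottomnear',[P(x,.11,zc-.007) for x in(.012,-.012)],'fin',P(0,.08,zc),P(0,.086,zc))
```

```text
204 205 206 207 208 209 210 211 212 213 214 215 216 217 218 219 220 221 222 223 224 225 226 227 228 229
208   102  82 111 127  99  65  48  50  61  75  58  51  81 117 126 126 128 130 131 130 129 129 129 128 126 102
209    89  92 122 129 103  66  48  48  51  53  48  50  78 115 124 125 126 128 130 130 129 130 131 128 111  69
210    84 109 129 129 108  70  49  49  50  49  48  48  62 112 126 127 128 128 128 128 129 131 132 125  87  38
211    94 120 131 130 119  78  51  50  51  50  50  46  51 111 129 129 128 129 129 129 130 131 130 112  62  22
212   107 129 133 133 126  83  50  48  50  50  51  43  51 113 131 130 129 130 130 129 131 131 127  89  40  17
213   117 133 134 134 127  81  40  40  44  48  51  41  50 110 130 131 129 129 129 127 128 128 112  64  22  16
214   125 132 132 133 129  93  50  38  40  40  42  42  50  96 123 129 129 130 129 127 128 123  88  40  15  16
215   128 129 128 129 129 101  62  46  45  44  45  46  44  79 110 122 125 130 133 131 129 113  63  21  13  15
216   127 127 127 128 128 101  63  50  49  50  52  45  40  66  96 107 107 122 132 132 131 117  61  12   9  12
217   
[... 1364 characters left out ...]
 47  48  48  73 114 101  82  81  83  87  94  97  88  76  83
0.195 top corners [[211.6, 218.2], [207.0, 226.5], [217.9, 229.3], [222.3, 220.9]] bottomnear [[207.6, 231.0], [218.4, 233.8]] fin [218.2, 219.8] [217.2, 221.8]
0.2 top corners [[211.4, 216.6], [206.8, 224.9], [217.8, 227.7], [222.1, 219.3]] bottomnear [[207.4, 229.4], [218.2, 232.2]] fin [218.1, 218.2] [217.0, 220.2]
0.205 top corners [[211.2, 215.0], [206.6, 223.3], [217.6, 226.1], [222.0, 217.6]] bottomnear [[207.2, 227.8], [218.1, 230.6]] fin [217.9, 216.5] [216.8, 218.6]
0.21 top corners [[211.0, 213.3], [206.4, 221.7], [217.4, 224.4], [221.8, 216.0]] bottomnear [[207.0, 226.2], [217.9, 229.0]] fin [217.7, 214.9] [216.6, 217.0]
```

Run:
```python
from h import *
b=cv2.resize(cv2.imread('pics/side0.png'),(512,384),interpolation=cv2.INTER_AREA)
u0,v0,s=196,200,8
a=cv2.resize(b[v0:v0+75,u0:u0+50],(400,600),interpolation=cv2.INTER_CUBIC)
a=np.clip(255*(a/255.)**.7,0,255).astype(np.uint8);o=a.copy()
r=np.radians(-2);X=np.array([np.cos(r),np.sin(r)]);Y=np.array([-np.sin(r),np.cos(r)]);O=np.array([.5972,.0630])
def P(x,y,z):
    q=(proj('side',[*(O+y*Y+x*X),z])-[u0,v0]+.5)*s-.5;return tuple(int(t) for t in q.round())
def poly(L,c):cv2.polylines(o,[np.array([P(*q) for q in L])],False,c,1)
R=lambda hx,y0,y1,z:[(hx,y0,z),(hx,y1,z),(-hx,y1,z),(-hx,y0,z),(hx,y0,z)]
poly(R(.012,.086,.11,.2145),(0,0,255));poly([(.012,.11,.2145),(.012,.11,.2005),(-.012,.11,.2005),(-.012,.11,.2145)],(0,0,255))
poly(R(.025,-.028,.028,.1),(0,255,0));poly(R(.011,-.02,.02,.145),(255,255,0))
poly(R(.006,.092,.104,.26),(255,0,255));cv2.circle(o,P(0,.078,.125),2,(0,255,255),-1);poly([(-.006,.104,.26),(-.006,.104,.01)],(255,0,255))
cv2.imwrite('pics/fit.png',np.hstack([a,o]))
```

```text
(no output)
```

View pics/fit.png

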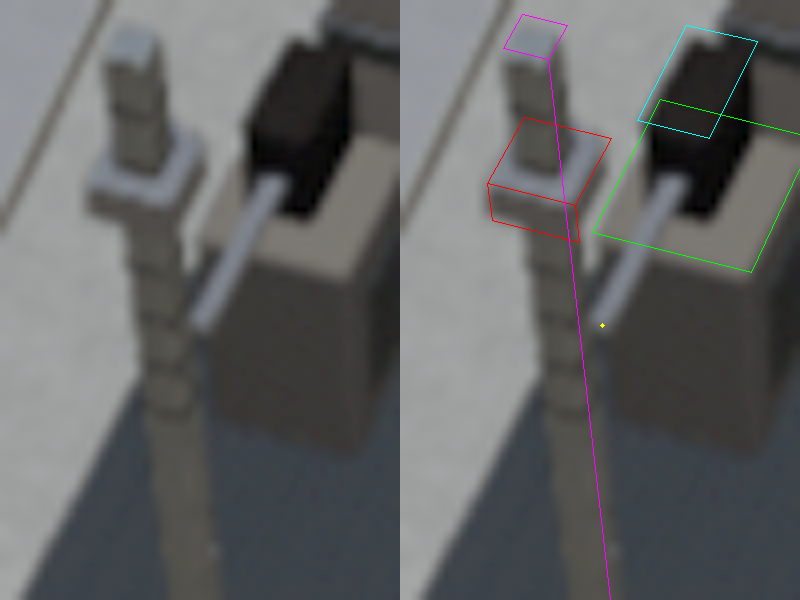

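Overlay: near the post, the picture sits about 1 px lower than the model (post top at (532,45) against (536,36)). The sleeve near edge runs from (88,180) to (165,205). With that bias the mark is at about 0.210 m, i.e. 85 mm of travel. Continue gently.

arm_command:
  increments:
    - [0,0,-0.2,0]
    - [0,0,-0.45,0]
    - [0,0,-0.7,0]
    - [0,0,-0.9,0]
    - [0,0,-0.96,0]

```text
time: 14.63
ee_pos: [0.5975, 0.0631, 0.1789]
tcp_rot: [[0.035, 0.999, -0.0], [0.999, -0.035, -0.0], [-0.0, -0.0, -1.0]]
force: [6.6, 0.1, -7.9]
gripper_width: 0.0203
gripper_force: 62.2
```

Run:
```python
from h import *
go(.5975,.063,.1794,-2)
g=np.mean([cv2.cvtColor(optics.get_image('side'),cv2.COLOR_RGB2GRAY) for _ in range(3)],0)
print('     ',' '.join(f'{u:3d}' for u in range(211,232)))
for v in range(196,224): print(v,' ',' '.join(f'{int(x):3d}' for x in g[v,211:232]))
```

```text
t 14.6333 p [0.5975 0.0631 0.1789] yaw -2.02 F [ 6.61  0.09 -7.95] w 0.0203 g 62.2
q [ 0.04  0.27  1.19 -0.    1.68  0.08]
inc [-0.    0.   -0.02] -0.0
      211 212 213 214 215 216 217 218 219 220 221 222 223 224 225 226 227 228 229 230 231
196   144 143 140 136 137 139 138 139 139 137 138 140 139  76  12  56  82  85  51  14   4
197   145 143 140 138 138 137 137 138 139 138 139 140 138  78  25  84 102 100  55  12   5
198   141 141 141 140 139 137 136 138 139 140 141 141 139  88  64  96 104  82  36   6   5
199   135 139 140 141 139 137 135 137 140 143 142 141 139 101  92 102  96  58  18   3   4
200   139 140 139 140 139 136 135 137 140 142 142 141 139 112 103 105  76  32   6   5   4
201   141 140 139 138 137 136 136 137 139 141 140 139 131 111 105  92  74  60  36  12   4
202   130 131 137 137 136 137 138 140 140 140 137 135 117 106 101  81 110 119 113  92  54
203   115 117 123 126 131 136 138 142 140 137 135 126 109 105  87  96 131 137 127  96  60
204   110 111 112 113 111 131 137 138 137 136 133 115 106 100  78 118 134 134 128  81  51
205   110 110 111 116  84 114 135 137 136 135 12
[... 961 characters left out ...]
57  49  38  71  96  98 104 132 141 140 138 139 141 101  91  93  85  61
217    53  53  54  57  45  46  54  98 106 100 116 133 137 139 142 128  97  93  93  85  61
218    52  53  53  54  49  46  57  98 106 101 100 127 136 139 143 108  92  93  93  89  63
219    53  53  53  52  50  38  84 103 105  86  92 129 136 138 121  96  92  92  93  92  65
220    42  38  44  51  47  54  97 105  99  70  78 129 137 126  96  91  93  92  93  93  65
221    76  60  45  44  38  84 103 105  79  54  67 128 138 109  91  92  93  93  93  93  68
222   100  95  89  80  85 102 105  98  63  49  92 129 128  97  91  93  93  93  93  93  71
223   109 108 106 102 105 106 110  79  55  60 118 134 109  92  92  93  93  93  94  94  71
```

Pixels show the pointer tip at (218,213.7) and the fin tip at about (218,214.8), roughly 0.4 px (1 mm) too high. I'll ease down 0.8 mm and hold.

arm_command:
  increments:
    - [0,0,0.015,0]
    - [0,0,0.03,0]
    - [0,0,0.03,0]
    - [0,0,0.03,0]
    - [0,0,0.03,0]

```text
time: 15.2
ee_pos: [0.5974, 0.0631, 0.1772]
tcp_rot: [[0.035, 0.999, -0.001], [0.999, -0.035, -0.0], [-0.0, -0.001, -1.0]]
force: [7.3, 1.5, -7.2]
gripper_width: 0.0205
gripper_force: 62.2
```

arm_command:
  increments:
    - [0,0,0,0]
    - [0,0,0,0]
    - [0,0,0,0]
    - [0,0,0,0]
    - [0,0,0,0]

```text
time: 15.62
ee_pos: [0.5975, 0.0632, 0.1773]
tcp_rot: [[0.035, 0.999, -0.001], [0.999, -0.035, 0.0], [-0.0, -0.001, -1.0]]
force: [7.1, 1.0, -8.0]
gripper_width: 0.02
gripper_force: 62.2
```

arm_command:
  increments:
    - [0,0,0,0]
    - [0,0,0,0]
    - [0,0,0,0]
    - [0,0,0,0]
    - [0,0,0,0]

```text
time: 16.03
ee_pos: [0.5975, 0.0631, 0.1773]
tcp_rot: [[0.035, 0.999, -0.001], [0.999, -0.035, -0.0], [-0.0, -0.001, -1.0]]
force: [6.7, 0.8, -7.7]
gripper_width: 0.0205
gripper_force: 62.2
```

arm_command:
  increments:
    - [0,0,0,0]
    - [0,0,0,0]
    - [0,0,0,0]
    - [0,0,0,0]
    - [0,0,0,0]

```text
time: 16.45
ee_pos: [0.5974, 0.0631, 0.1773]
tcp_rot: [[0.035, 0.999, -0.001], [0.999, -0.035, -0.0], [-0.0, -0.001, -1.0]]
force: [7.4, 1.3, -7.6]
gripper_width: 0.0205
gripper_force: 62.2
```

arm_command:
  increments:
    - [0,0,0,0]
    - [0,0,0,0]
    - [0,0,0,0]
    - [0,0,0,0]
    - [0,0,0,0]

```text
time: 16.87
ee_pos: [0.5975, 0.0631, 0.1773]
tcp_rot: [[0.035, 0.999, -0.001], [0.999, -0.035, -0.0], [-0.0, -0.001, -1.0]]
force: [7.2, 0.8, -8.3]
gripper_width: 0.0206
gripper_force: 62.2
```

I'll centre it better (+1 mm) and hold again.

arm_command:
  increments:
    - [0,0,-0.02,0]
    - [0,0,-0.04,0]
    - [0,0,-0.04,0]
    - [0,0,-0.04,0]
    - [0,0,-0.04,0]

```text
time: 17.28
ee_pos: [0.5974, 0.0631, 0.1783]
tcp_rot: [[0.035, 0.999, -0.001], [0.999, -0.035, -0.0], [-0.0, -0.001, -1.0]]
force: [7.0, 0.7, -8.9]
gripper_width: 0.0205
gripper_force: 62.2
```

arm_command:
  increments:
    - [0,0,0,0]
    - [0,0,0,0]
    - [0,0,0,0]
    - [0,0,0,0]
    - [0,0,0,0]

```text
time: 17.7
ee_pos: [0.5974, 0.0631, 0.1782]
tcp_rot: [[0.035, 0.999, -0.001], [0.999, -0.035, -0.0], [-0.0, -0.001, -1.0]]
force: [7.5, 0.3, -7.8]
gripper_width: 0.0205
gripper_force: 62.2
```

arm_command:
  increments:
    - [0,0,0,0]
    - [0,0,0,0]
    - [0,0,0,0]
    - [0,0,0,0]
    - [0,0,0,0]

```text
time: 18.12
ee_pos: [0.5975, 0.0631, 0.1782]
tcp_rot: [[0.035, 0.999, -0.001], [0.999, -0.035, -0.0], [-0.0, -0.001, -1.0]]
force: [7.3, 0.0, -8.1]
gripper_width: 0.0209
gripper_force: 62.2
```

arm_command:
  increments:
    - [0,0,0,0]
    - [0,0,0,0]
    - [0,0,0,0]
    - [0,0,0,0]
    - [0,0,0,0]

```text
time: 18.53
ee_pos: [0.5974, 0.0631, 0.1783]
tcp_rot: [[0.035, 0.999, -0.001], [0.999, -0.035, -0.0], [-0.0, -0.001, -1.0]]
force: [6.3, 0.9, -7.5]
gripper_width: 0.0206
gripper_force: 62.2
```

arm_command:
  increments:
    - [0,0,0.1,0]
    - [0,0,0.25,0]
    - [0,0,0.45,0]
    - [0,0,0.65,0]
    - [0,0,0.85,0]

```text
time: 18.95
ee_pos: [0.5975, 0.0631, 0.1571]
tcp_rot: [[0.035, 0.999, -0.0], [0.999, -0.035, -0.0], [-0.0, -0.0, -1.0]]
force: [6.6, 0.3, -6.0]
gripper_width: 0.0206
gripper_force: 62.3
```

arm_command:
  increments:
    - [0,0,0.2,0]
    - [0,0,0.4,0]
    - [0,0,0.6,0]
    - [0,0,0.8,0]
    - [0,0,1.0,0]

```text
time: 19.37
ee_pos: [0.5975, 0.0631, 0.1325]
tcp_rot: [[0.035, 0.999, 0.0], [0.999, -0.035, 0.0], [0.0, 0.0, -1.0]]
force: [6.6, 1.4, -5.1]
gripper_width: 0.0203
gripper_force: 62.5
```

arm_command:
  increments:
    - [0,0,0.2,0]
    - [0,0,0.4,0]
    - [0,0,0.6,0]
    - [0,0,0.75,0]
    - [0,0,0.85,0]

```text
time: 19.78
ee_pos: [0.5975, 0.0631, 0.1112]
tcp_rot: [[0.035, 0.999, 0.0], [0.999, -0.035, 0.0], [0.0, 0.0, -1.0]]
force: [6.0, 0.3, -5.4]
gripper_width: 0.0202
gripper_force: 62.5
```

```bash
python3 -c "
from h import *
go(.5975,.063,.0939,-2)"
```

```text
t 19.7833 p [0.5975 0.0631 0.1112] yaw -2.02 F [ 5.99  0.32 -5.41] w 0.0202 g 62.5
q [0.04 0.3  1.29 0.   1.55 0.08]
inc [-0.    0.    0.69] -0.0
```

Now slowly all the way home, to light contact with the stop.

arm_command:
  increments:
    - [0,0,0.12,0]
    - [0,0,0.25,0]
    - [0,0,0.38,0]
    - [0,0,0.5,0]
    - [0,0,0.58,0]

```text
time: 20.2
ee_pos: [0.5975, 0.0631, 0.0971]
tcp_rot: [[0.035, 0.999, 0.0], [0.999, -0.035, 0.0], [0.0, 0.0, -1.0]]
force: [5.9, 0.1, -3.3]
gripper_width: 0.0203
gripper_force: 62.6
```

arm_command:
  increments:
    - [0,0,0.03,0]
    - [0,0,0.06,0]
    - [0,0,0.09,0]
    - [0,0,0.1,0]
    - [0,0,0.1,0]

```text
time: 20.62
ee_pos: [0.5975, 0.0631, 0.0948]
tcp_rot: [[0.035, 0.999, 0.001], [0.999, -0.035, 0.0], [0.0, 0.001, -1.0]]
force: [5.3, 0.8, -4.6]
gripper_width: 0.0207
gripper_force: 62.6
```

arm_command:
  increments:
    - [0,0,0.02,0]
    - [0,0,0.04,0]
    - [0,0,0.04,0]

```text
time: 20.87
ee_pos: [0.5975, 0.0631, 0.094]
tcp_rot: [[0.035, 0.999, 0.001], [0.999, -0.035, 0.0], [0.0, 0.001, -1.0]]
force: [5.9, 0.3, -3.9]
gripper_width: 0.0208
gripper_force: 62.7
```

arm_command:
  increments:
    - [0,0,0.02,0]
    - [0,0,0.04,0]
    - [0,0,0.04,0]

```text
time: 21.12
ee_pos: [0.5976, 0.0631, 0.094]
tcp_rot: [[0.035, 0.999, 0.001], [0.999, -0.035, 0.0], [0.0, 0.001, -1.0]]
force: [4.8, 0.9, 0.3]
gripper_width: 0.0205
gripper_force: 63.3
```

arm_command:
  increments:
    - [0,0,0.02,0]
    - [0,0,0.04,0]
    - [0,0,0.04,0]

```text
time: 21.37
ee_pos: [0.5976, 0.0631, 0.0939]
tcp_rot: [[0.035, 0.999, 0.002], [0.999, -0.035, -0.0], [-0.0, 0.002, -1.0]]
force: [1.5, 0.0, 7.1]
gripper_width: 0.0201
gripper_force: 63.9
```

Home, resting on the stop. Back off the preload slightly, release, and rise.

arm_command:
  increments:
    - [0,0,-0.03,0]
    - [0,0,-0.03,0]
  newtons: 20

```text
time: 21.53
ee_pos: [0.5976, 0.0631, 0.0939]
tcp_rot: [[0.035, 0.999, 0.001], [0.999, -0.035, -0.0], [0.0, 0.001, -1.0]]
force: [3.4, 1.0, 2.7]
gripper_width: 0.0204
gripper_force: 63.6
```

arm_command:
  increments:
    - [0,0,0,0]
    - [0,0,0,0]
    - [0,0,0,0]
    - [0,0,0,0]
    - [0,0,0,0]
  fingers: 0.4

```text
time: 21.95
ee_pos: [0.5969, 0.0631, 0.0929]
tcp_rot: [[0.035, 0.999, -0.001], [0.999, -0.035, -0.0], [-0.0, -0.001, -1.0]]
force: [-0.5, -0.2, -0.5]
gripper_width: 0.0599
gripper_force: 0.0
```

arm_command:
  increments:
    - [0,0,0,0]
    - [0,0,-0.3,0]
    - [0,0,-0.9,0]
    - [0,0,-1.8,0]
    - [0,0,-2.8,0]

```text
time: 22.37
ee_pos: [0.5966, 0.0631, 0.1636]
tcp_rot: [[0.035, 0.999, -0.002], [0.999, -0.035, -0.0], [-0.0, -0.002, -1.0]]
force: [1.0, -0.4, 0.5]
gripper_width: 0.0594
gripper_force: 0.0
```

arm_command:
  increments:
    - [0,0,-1.0,0]
    - [0,0,-2.0,0]
    - [0,0,-2.8,0]
    - [0,0,-3.2,0]
    - [0,0,-3.2,0]

```text
time: 22.78
ee_pos: [0.5981, 0.0632, 0.2467]
tcp_rot: [[0.035, 0.999, 0.005], [0.999, -0.035, 0.0], [0.0, 0.005, -1.0]]
force: [0.1, -0.7, 0.7]
gripper_width: 0.0594
gripper_force: 0.0
```

arm_command:
  increments:
    - [-0.4,-0.5,-0.3,0]
    - [-0.7,-1.6,-0.6,0]
    - [-0.9,-2.8,-0.6,0]
    - [-1,-4,-0.6,0]
    - [-1,-4.6,-0.6,0]

```text
time: 23.2
ee_pos: [0.4788, 0.0419, 0.257]
tcp_rot: [[0.035, 0.999, -0.002], [0.999, -0.035, -0.0], [-0.0, -0.002, -1.0]]
force: [0.5, -0.0, -0.0]
gripper_width: 0.0599
gripper_force: 0.0
```

Run:
```python
from h import *
go(.4,0,.3,-2)
g=cv2.cvtColor(optics.get_image('side'),cv2.COLOR_RGB2GRAY).astype(int)
b=cv2.cvtColor(cv2.resize(cv2.imread('pics/side0.png'),(512,384),interpolation=cv2.INTER_AREA),cv2.COLOR_BGR2GRAY).astype(int)
# gauge/pointer/handle region change
print('gauge diff',np.abs(g-b*1.05)[208:260,204:243].mean())
d=np.abs(g-b*1.05)>25
for v in range(128,250,3): print(v,''.join('#' if x else '.' for x in d[v,200:290]))
```

```text
t 23.2 p [0.4788 0.0419 0.257 ] yaw -2.03 F [ 0.48 -0.02 -0.03] w 0.0599 g 0.0
q [ 0.01 -0.08  1.41 -0.    1.81  0.05]
inc [-1.79 -3.1  -1.71] -0.01
gauge diff 1.4104783037475326
128 .......................................................###########......##################
131 .......................................................############.......################
134 ........................................................###########.....##################
137 ........................................................##################################
140 .........................................................#####################............
143 ..........................................................##################..............
146 ..................................................................##########..............
149 ..............................................#############........####.####..............
152 ............................................#######.############..####..####..............
155 ..........................................#########..#########
[... 2273 characters left out ...]
...................................
230 ..........................................................................................
233 ..........................................................................................
236 ..........................................................................................
239 ..........................................................................................
242 ..........................................................................................
245 ..........................................................................................
248 ..........................................................................................
```

The gauge is unchanged from the start, so the handle is fully home. I'll retract so the top camera can check the stack numerically.

arm_command:
  increments:
    - [1.2,-1.0,0,0]
    - [2.4,-2.0,0,0]
    - [3.6,-3.0,0,0]
    - [4.8,-4.0,0,0]
    - [5.5,-4.4,0,0]

```text
time: 23.67
ee_pos: [0.3739, 0.1855, 0.2573]
tcp_rot: [[0.033, 0.999, -0.002], [0.999, -0.033, 0.0], [0.0, -0.002, -1.0]]
force: [1.6, -0.9, 0.5]
gripper_width: 0.0595
gripper_force: 0.0
```

Run:
```python
from h import *
go(.4,0,.3,-2)
def near(n,img,z,exp,rng):
    hsv=cv2.cvtColor(img,cv2.COLOR_RGB2HSV); lab=cv2.cvtColor(img,cv2.COLOR_RGB2LAB)
    return hsv
for n,tr in(('top',(.5914,-.0834)),('side',(.5888,-.0801))):
    img=optics.get_image(n);g=cv2.cvtColor(img,cv2.COLOR_RGB2LAB).astype(int)
    c=proj(n,[*tr,.18]).round().astype(int);ref=np.median(g[c[1]-3:c[1]+4,c[0]-3:c[0]+4].reshape(-1,3),0)
    m=(np.abs(g-ref)<[14,4,4]).all(2).astype(np.uint8)
    k,lab=cv2.connectedComponents(m,connectivity=4);m=(lab==lab[c[1],c[0]]).astype(np.uint8)
    cnt=max(cv2.findContours(m,cv2.RETR_EXTERNAL,cv2.CHAIN_APPROX_NONE)[0],key=cv2.contourArea)[:,0]
    W=np.array([at(n,u,v,.18)[:2] for u,v in cnt]);r=cv2.minAreaRect((W*1000).astype(np.float32))
    print(n,c,'rect mm',np.round(r[0],1),np.round(r[1],1),round(r[2],1),'expected',tr)
```

```text
t 23.6667 p [0.3739 0.1855 0.2573] yaw -1.89 F [ 1.63 -0.89  0.51] w 0.0595 g 0.0
q [ 0.37 -0.26  1.57  0.    1.83  0.4 ]
inc [-7.38  1.29 -1.71] 0.02
top [294 186] rect mm [592.4 -83. ] [87.7 60.9] 85.9 expected (0.5914, -0.0834)
side [254 160] rect mm [590.6 -81.6] [86.8 60.9] 86.8 expected (0.5888, -0.0801)
```

tin_c sits within about 2 mm of the stack, level and at the same yaw (-4°). Let it settle, then sign off.

arm_command:
  increments:
    - [0,0,0,0]
    - [0,0,0,0]
    - [0,0,0,0]
    - [0,0,0,0]
    - [0,0,0,0]

```text
time: 24.18
ee_pos: [0.3767, 0.1828, 0.258]
tcp_rot: [[0.036, 0.999, -0.0], [0.999, -0.036, -0.0], [-0.0, -0.0, -1.0]]
force: [-0.6, 0.7, 1.2]
gripper_width: 0.0598
gripper_force: 0.0
```

```bash
python3 -c "
from station import workorder
print(workorder.sign_off())"
```

```text
the job is handed in; nothing more can be done
None
```

I set the lone tin on the stack (within about 2 mm and square), held the pointer at my estimate of the mark (about 0.209 m, probably good to 2 mm; the fin was hard to see) for over 3 s, eased the handle fully home, and handed the job in at 24 s; no verdict was returned.

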